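Blow off the welded angle pieces on the tilting tray

TASK

Clean off the welded steel angle pieces standing on the bench to the robot's right: put all of them into the level steel blow-off tray and let go, then turn the red lever of the air valve half open (45 degrees), and with the air on lift the orange handle to tilt the tray with all the pieces in it to 30 degrees and keep it still there for two seconds. Then lower the tray until it is fully level again and shut the valve completely, in either order, with all the pieces still in the tray, and after that move every piece from the tray into the yellow crate. Leave the hammer, the wire brush and the blue tin where they are.

Things in the scene. Friction and masses are not known exactly. Their poses are not given: they have to be found in the camera images.
- angle_a: welded steel angle piece, 0.28 kg: foot 60 x 60 mm, 6 mm thick, and a like upright leg along one edge, copper-coloured bead in the corner. Origin: centre of the foot's underside, z up. Foot: x, y -30 to 30, z 0 to 6 mm; upright leg: x -30 to -24, y -30 to 30, z 0 to 60 mm. 2 or 3 of the 4 pieces are present; absent ones read None
- angle_b: welded steel angle piece, 0.28 kg: foot 60 x 60 mm, 6 mm thick, and a like upright leg along one edge, copper-coloured bead in the corner. Origin: centre of the foot's underside, z up. Foot: x, y -30 to 30, z 0 to 6 mm; upright leg: x -30 to -24, y -30 to 30, z 0 to 60 mm. 2 or 3 of the 4 pieces are present; absent ones read None
- angle_c: welded steel angle piece, 0.28 kg: foot 60 x 60 mm, 6 mm thick, and a like upright leg along one edge, copper-coloured bead in the corner. Origin: centre of the foot's underside, z up. Foot: x, y -30 to 30, z 0 to 6 mm; upright leg: x -30 to -24, y -30 to 30, z 0 to 60 mm. 2 or 3 of the 4 pieces are present; absent ones read None
- angle_d: welded steel angle piece, 0.28 kg: foot 60 x 60 mm, 6 mm thick, and a like upright leg along one edge, copper-coloured bead in the corner. Origin: centre of the foot's underside, z up. Foot: x, y -30 to 30, z 0 to 6 mm; upright leg: x -30 to -24, y -30 to 30, z 0 to 60 mm. 2 or 3 of the 4 pieces are present; absent ones read None
- tray_floor (a point): centre of the upper face of the tray's floor; moves and tilts with the tray, z square to the floor, y along the hinge, x away from the handle. Steel tray, inside 170 (x) by 250 (y) mm, walls 4 mm thick, 26 mm high above the floor; level, the floor is 90 mm above the bench
- tray_hinge (a point): fixed point on the tray's hinge line, 100 mm above the bench, midway between the stand's two green uprights (143 to 151 mm either side, 120 mm high); the hinge runs along its y, its x points away from the handle. A scrap pan 28 mm high lies under the far edge, 85 to 165 mm beyond the hinge
- tray_handle (a point): middle of the orange handle bar on the tray's edge nearest the robot: round bar 16 mm thick and 110 mm long, parallel to the hinge, 137 mm from the hinge line towards the robot and 4 mm above it when the tray is level; 48 mm (bar centre) clear of the tray's wall, held by a post at each end. Moves with the tray
- tray (a joint): tilt of the tray in rad: 0 level (end stop), grows as the orange handle is lifted (a turn about +y of tray_hinge), end stop at 0.8. 30 degrees = 0.524 is marked red on the white plate on the stand's right side. The hinge is stiff (0.8 N m, about 6 N at the handle) and stays where it is left
- valve_axis (a point): fixed point on the vertical axis of the air valve's lever, at the lever's height, 74 mm above the bench; brass valve on a short pipe, copper nozzle towards the tray
- valve_grip (a point): point on the red lever to grip, 75 mm from the axis; moves with the lever, its -x points outward along the lever. The red grip is a bar 16 mm wide, 16 mm high and 75 mm long, from 30 to 105 mm from the axis, free underneath down to the bench
- valve (a joint): opening of the valve in rad: 0 shut (end stop, lever square to the pipe, pointing towards the robot), grows as the lever turns clockwise seen from above, 0.785 half open, 1.571 fully open (lever along the pipe). Stiff (0.2 N m); stays where it is left
- crate_floor (a point): centre of the upper face of the floor of the yellow crate, 5 mm above the bench; inside 190 (x) by 250 (y) mm, walls 5 mm thick and 45 mm high above the floor; fixed to the bench
- hammer: hammer with a 240 mm handle lying on the bench beyond the work: leave alone
- brush: brush 200 mm long lying on the bench nearer the robot than the tray's handle: leave alone
- tin: blue tin, 60 mm across, 160 mm high, standing beyond the tray: leave alone

How it is judged:
On the way, in this order (a step that is already met when the one before it is completed fails the run):
1. all the angle pieces are in the level tray, let go and at rest (x of angle_a in the frame of tray_floor between -0.084 and 0.084 m and y of angle_a in the frame of tray_floor between -0.124 and 0.124 m and z of angle_a in the frame of tray_floor between -0.012 and 0.064 m and x of angle_b in the frame of tray_floor between -0.084 and 0.084 m and y of angle_b in the frame of tray_floor between -0.124 and 0.124 m and z of angle_b in the frame of tray_floor between -0.012 and 0.064 m and x of angle_c in the frame of tray_floor between -0.084 and 0.084 m and y of angle_c in the frame of tray_floor between -0.124 and 0.124 m and z of angle_c in the frame of tray_floor between -0.012 and 0.064 m and x of angle_d in the frame of tray_floor between -0.084 and 0.084 m and y of angle_d in the frame of tray_floor between -0.124 and 0.124 m and z of angle_d in the frame of tray_floor between -0.012 and 0.064 m and contact force between the fingers and angle_a below 0.2 N and linear speed of each of angle_a, angle_b, angle_c, angle_d below 0.05 m/s and contact force between the fingers and angle_b below 0.2 N and contact force between the fingers and angle_c below 0.2 N and contact force between the fingers and angle_d below 0.2 N and value of joint tray below 0.05 rad), for 0.3 s.
2. with the pieces in the tray, the valve is set half open: 45 degrees, within 8 (value of joint valve between 0.645 and 0.925 rad and x of angle_a in the frame of tray_floor between -0.084 and 0.084 m and y of angle_a in the frame of tray_floor between -0.124 and 0.124 m and z of angle_a in the frame of tray_floor between -0.012 and 0.064 m and x of angle_b in the frame of tray_floor between -0.084 and 0.084 m and y of angle_b in the frame of tray_floor between -0.124 and 0.124 m and z of angle_b in the frame of tray_floor between -0.012 and 0.064 m and x of angle_c in the frame of tray_floor between -0.084 and 0.084 m and y of angle_c in the frame of tray_floor between -0.124 and 0.124 m and z of angle_c in the frame of tray_floor between -0.012 and 0.064 m and x of angle_d in the frame of tray_floor between -0.084 and 0.084 m and y of angle_d in the frame of tray_floor between -0.124 and 0.124 m and z of angle_d in the frame of tray_floor between -0.012 and 0.064 m), for 0.3 s.
3. with the air half on and all the pieces in the tray, the tray is held at 30 degrees, within 5, for 1 s (all of step 2 and value of joint tray between 0.4366 and 0.6106 rad), for 1 s.
4. the tray is level again (within 3 degrees) with all the pieces in it, and the valve is shut (within 6 degrees) (value of joint tray below 0.05 rad and value of joint valve below 0.1 rad and x of angle_a in the frame of tray_floor between -0.084 and 0.084 m and y of angle_a in the frame of tray_floor between -0.124 and 0.124 m and z of angle_a in the frame of tray_floor between -0.012 and 0.064 m and x of angle_b in the frame of tray_floor between -0.084 and 0.084 m and y of angle_b in the frame of tray_floor between -0.124 and 0.124 m and z of angle_b in the frame of tray_floor between -0.012 and 0.064 m and x of angle_c in the frame of tray_floor between -0.084 and 0.084 m and y of angle_c in the frame of tray_floor between -0.124 and 0.124 m and z of angle_c in the frame of tray_floor between -0.012 and 0.064 m and x of angle_d in the frame of tray_floor between -0.084 and 0.084 m and y of angle_d in the frame of tray_floor between -0.124 and 0.124 m and z of angle_d in the frame of tray_floor between -0.012 and 0.064 m), for 0.3 s.
At the end, for the whole second after the job is handed in: Every angle piece rests inside the yellow crate, let go and at rest; the tray is level within 3 degrees and the valve shut within 6 degrees (x of angle_a in the frame of crate_floor between -0.094 and 0.094 m and y of angle_a in the frame of crate_floor between -0.124 and 0.124 m and z of angle_a in the frame of crate_floor between -0.012 and 0.064 m and x of angle_b in the frame of crate_floor between -0.094 and 0.094 m and y of angle_b in the frame of crate_floor between -0.124 and 0.124 m and z of angle_b in the frame of crate_floor between -0.012 and 0.064 m and x of angle_c in the frame of crate_floor between -0.094 and 0.094 m and y of angle_c in the frame of crate_floor between -0.124 and 0.124 m and z of angle_c in the frame of crate_floor between -0.012 and 0.064 m and x of angle_d in the frame of crate_floor between -0.094 and 0.094 m and y of angle_d in the frame of crate_floor between -0.124 and 0.124 m and z of angle_d in the frame of crate_floor between -0.012 and 0.064 m and contact force between the fingers and angle_a below 0.2 N and linear speed of each of angle_a, angle_b, angle_c, angle_d below 0.05 m/s and contact force between the fingers and angle_b below 0.2 N and contact force between the fingers and angle_c below 0.2 N and contact force between the fingers and angle_d below 0.2 N and value of joint tray below 0.05 rad and value of joint valve below 0.1 rad); the robot touches nothing.
It fails at once if the hammer is moved more than 30 mm (distance of hammer from where it was at the start of the episode above 0.03 m).
It fails at once if the brush is moved more than 30 mm (distance of brush from where it was at the start of the episode above 0.03 m).
It fails at once if the tin is moved more than 30 mm (distance of tin from where it was at the start of the episode above 0.03 m).
Of angle_a, angle_b, angle_c, angle_d only 2 to 3 are there at a start; the rules pass over those that are not, and their reading is None.
At some moment in a run one of angle_a, angle_b, angle_c, angle_d may be knocked a few centimetres aside while the robot is not near it.
Once in a run the grip may slacken for a moment while it holds something.
It also fails if it takes over 210 s, if anything falls off the work surface, if the arm or the gripper's body presses on something with over 40 N, if the wrist force passes 120 N, or if a joint passes its speed limit or range.

ROBOT

A 7-joint arm with a two-finger parallel gripper is mounted at the origin on the work surface. World frame = base frame: x ahead of the robot, y to its left, z up, the work surface at z = 0. Lengths are in m, angles in rad, forces in N, time in s.
With the tool pointing down it reaches from about 0.4 to 0.85 m from the base axis. Payload 10.4 kg.
Tool frame: the origin (TCP) lies at the very end of the fingers, on their centre line; the grasp point (between the pads) lies manip.hold_point_z behind it (manip.hold_point_z is the distance from the TCP to the grasp point, in m); z points along the fingers, y is the direction in which the jaws open and shut (so a half turn about z gives the same grasp; the last joint's range is limited). The gripper opens to 85 mm and grips with 20 to 120 N. Pads are 22 mm wide; open, the fingers measure 114 mm over their backs; the gripper's body (76 mm by 85 mm) begins 54 mm behind the grasp point. The pads swing forward as they close: fully open they stand 13 mm farther back than shut.
Start: joints at [-1.289, 0.332, -0.065, 1.46, 0.022, 1.35, -0.088], TCP at [0.188, 0.596, 0.231] pointing down, gripper open.
Joint ranges: [-2.6, 2.6], [-0.5, 2.12], [-1.47, 1.34], [0.16, 2.42], [-1.27, 4.41], [0.06, 2.06], [-2.6, 2.6]. Speed limits (rad/s): [2.22, 2.22, 2.79, 2.79, 3.14, 3.14, 3.14].

INTERFACE

Orientations are given as a unit quaternion [x, y, z, w].
In Python, from workcell import manip gives the robot as it stands.
- The arm moves only by the tool jog_arm, never from a script. Its arguments are lists of equal length, an entry for each row: "translation": the shift along the world's x, y, z in mm, a list of three; "turn": the turn about the world's z in degrees. In form: {"translation": [[x, y, z], ...], "turn": [turn, ...]}. A call has 1 to 12 rows; each row is the pose to reach, as a shift and turn from the pose measured when the call began; what a row does not reach only later rows make up. A row lasts 1/12 s, in which the tool goes at most 41.7 mm and 7.16 degrees, less where a joint would pass 70% of its speed; a pose out of reach is approached as far as the arm can. A call with a gripper value outside its range is refused whole. "grip" is the finger opening in mm, from 0 to 85.4, set as the call begins (left out, the last holds). The fingers move at their own pace and stop on an object; "grip_force" is the grip in N (left out, the last holds). Time passes only in rows, so rows that repeat a pose let the fingers close. It gives the time, the measured TCP pose, the force and the opening at its end, in the units of the state.
- manip.get_obs(): the state, without advancing time (a new reading comes with each control period).
- manip.camera(name): name is "scene" or "top" or "wrist"; returns a dict with "frame" (384x512x3 uint8, red, green, blue), "mtx" (3x3 intrinsics, pixels), "k1" (the pictures are not rectified: a ray, as slopes to the right and down, at radius r is drawn at 1 + k1 r^2 times it, then the intrinsics apply), "pose" (4x4, takes a point from camera to world coordinates). Camera axes: x right, y down, z forward; pixel columns grow to the right and rows downward; lengths in m; the calibration is good to about 2 mm. A picture is of the moment at which its call begins. There is no depth.
- manip.hand_in(): hands the job in, once; it reports no verdict.
Trained networks look in a picture, given as the dict that the camera call returned (one of the last four; its "shot" number tells which), for a name from the list of things; names that differ only in an ending like _2 or _b are one class to them, and where a whole thing is asked for, a point or a joint stands for the part that bears it (a point fixed in the world has none). Each returns a list of dicts, best first, with "confidence" (0 to 1); they miss things now and then, are a little off and sometimes report something else, mostly with a low value. They report only what shows in the picture. A call takes as long as a camera call.
- manip.outline_of(picture, label): "mask" (384x512 bool, what is visible of it) and "extent" ([left, top, right, bottom] in pixels, round what is visible of it).
- manip.pinpoint(picture, label): "at" ([column, row] in pixels: a listed point, or the origin of a listed thing).
The state is a dict: "clock": time; "joint_pos": joint angles; "joint_velocities": joint speeds; "tau": joint torques, N m; "position": TCP position; "ee_rot": TCP orientation; "ft_force": force on the tool from outside, world axes, zero at the start; "torque": the same for the moment, N m; "grip_width": opening from 0.0 (shut) to 1.0 (fully open).
Only numpy, scipy, OpenCV 4.12 (cv2) and the standard library are available. Lean on these libraries where they do the work, as an engineer would, in place of code of your own. Each camera call takes 0.05 s, during which the arm holds its last target. There are 200 camera calls.

## Working session

There is one attempt and no reset: what is moved stays moved. The work goes in short steps, Python scripts to look and compute and a tool call to move; the robot and the scene stay as the last step left them, time stands still between calls to the robot, and variables do not carry over. Pictures are saved under pics/ and viewed, about 12 in all and at most 16, crops included, and the job is handed in when it is done.

Besides the shell and the picture viewer there is one more tool, called after "Emit:" by a JSON object that holds its "fn" and its "kwargs". jog_arm: Moves the arm, as the interface text tells. Its arguments: {"type":"object","properties":{"translation":{"type":"array"},"turn":{"type":"array"},"grip":{"type":"number"},"grip_force":{"type":"number"}},"required":["translation","turn"]}

```bash
ls; mkdir -p pics
cat > h.py <<'E'
import numpy as np, cv2
from workcell import manip
def ray(p,uv):
    K=p['mtx'];k=p['k1']
    d=np.array([(uv[0]-K[0,2])/K[0,0],(uv[1]-K[1,2])/K[1,1]])
    s=d.copy()
    for _ in range(20): s=d/(1+k*(s@s))
    T=np.array(p['pose']); return T[:3,3],T[:3,:3]@np.array([s[0],s[1],1.])
def at_z(p,uv,z):
    o,r=ray(p,uv); return o+r*(z-o[2])/r[2]
def proj(p,X):
    T=np.array(p['pose']); c=T[:3,:3].T@(np.array(X)-T[:3,3]); s=c[:2]/c[2]; s=s*(1+p['k1']*(s@s))
    K=p['mtx']; return np.array([K[0,0]*s[0]+K[0,2],K[1,1]*s[1]+K[1,2]])
def tri(ps,uvs):
    A=np.zeros((3,3));b=np.zeros(3)
    for p,uv in zip(ps,uvs):
        o,r=ray(p,uv); r=r/np.linalg.norm(r); M=np.eye(3)-np.outer(r,r); A+=M;b+=M@o
    return np.linalg.solve(A,b)
def save(p,n): cv2.imwrite('pics/'+n+'.png',cv2.cvtColor(p['frame'],cv2.COLOR_RGB2BGR))
E
python3 - <<'E'
from h import *
np.set_printoptions(precision=3,suppress=True)
o=manip.get_obs(); print({k:np.round(v,3) for k,v in o.items()}, manip.hold_point_z)
P={n:manip.camera(n) for n in('scene','top')}
for n,p in P.items():
    save(p,n+'0'); print(n,p['pose'][:3,3],p['pose'][:3,2],p['k1'],p['mtx'][0,0])
z={'angle_a':0,'tray_floor':.09,'tray_hinge':.1,'tray_handle':.104,'valve_axis':.074,'valve_grip':.074,'crate_floor':.005,'tin':0,'hammer':0,'brush':0}
for l,h in z.items():
    for n,p in P.items():
        for d in manip.pinpoint(p,l): print(l,n,np.round(d['at'],1),round(d['confidence'],2),at_z(p,d['at'],h))
E
cd pics; python3 -c "
import cv2;a=cv2.imread('scene0.png');b=cv2.imread('top0.png')"
```

```text
pics
{'clock': np.float64(0.0), 'joint_pos': array([-1.289,  0.333, -0.065,  1.461,  0.022,  1.35 , -0.088]), 'joint_velocities': array([-0.   , -0.   , -0.001, -0.002,  0.   , -0.001, -0.001]), 'tau': array([  0.001, -62.546,   0.049, -39.159,   0.016,   0.01 ,  -0.   ]), 'position': array([0.187, 0.596, 0.231]), 'ee_rot': array([ 0.152,  0.988, -0.001, -0.   ]), 'ft_force': array([ 0.909, -0.238,  0.15 ]), 'torque': array([-0.021,  0.014,  0.005]), 'grip_width': np.float64(0.999)} 0.0187
scene [ 0.974 -0.524  0.956] [-0.395  0.495 -0.774] -0.058596599673057616 375.9627035638037
top [0.352 0.039 1.008] [ 0.195 -0.014 -0.981] -0.09020420475293334 364.53182067609526
angle_a scene [174.3 258.9] 0.92 [ 0.471 -0.25   0.   ]
angle_a scene [142.4 287.8] 0.75 [ 0.467 -0.368  0.   ]
angle_a top [361.9 221.2] 0.73 [ 0.469 -0.264  0.   ]
angle_a top [400.7 221.1] 0.7 [ 0.467 -0.377  0.   ]
tray_floor scene [321.6 149. ] 0.62 [0.599 0.311 0.09 ]
tray_floor scene [270.9 203.1] 0.59 [0.604 0.027 0.09 ]
tray_floor top [256.  167.6] 0.83 [0.603 0.032 0.09 ]
tray_hinge scene [272.9 197.9] 0.58 [0.60
[... 284 characters left out ...]
104]
tray_handle top [255.3 167.8] 0.58 [0.598 0.034 0.104]
valve_axis scene [337.8 162.3] 0.74 [0.666 0.307 0.074]
valve_axis top [153.9 148. ] 0.81 [0.665 0.306 0.074]
valve_grip scene [319.8 151.9] 0.62 [0.595 0.31  0.074]
valve_grip top [157.2 173.9] 0.61 [0.593 0.294 0.074]
crate_floor scene [277.9 147.6] 0.6 [0.435 0.299 0.005]
crate_floor top [155.4 241. ] 0.61 [0.421 0.31  0.005]
tin scene [342.5 152.2] 0.72 [0.628 0.431 0.   ]
tin top [114.7 166.7] 0.56 [0.636 0.44  0.   ]
hammer scene [236.8 316.9] 0.87 [ 0.72  -0.267  0.   ]
hammer top [358.1 135.5] 0.84 [ 0.723 -0.271  0.   ]
brush scene [195.2 205. ] 0.76 [ 0.382 -0.073  0.   ]
brush top [288.5 256.4] 0.95 [ 0.375 -0.055  0.   ]
```

View pics/top0.png

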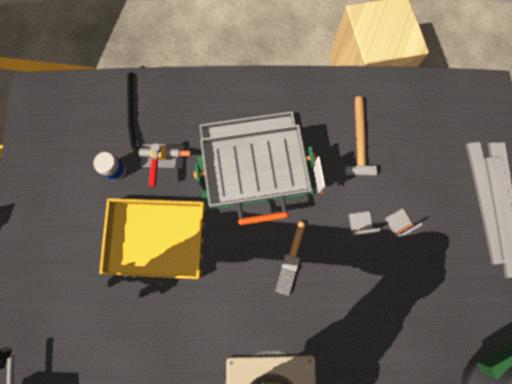

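View pics/scene0.png

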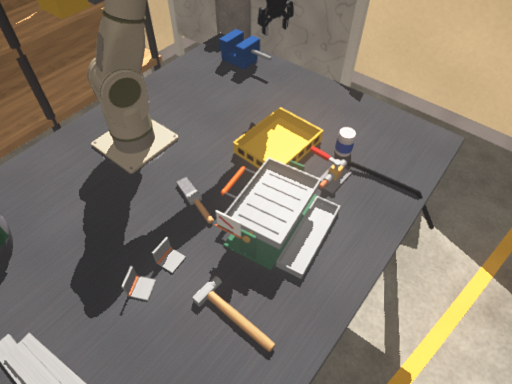

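The top view shows two angle pieces: one at about (361,221) with its leg toward the robot, and one at about (405,221), rotated. The tray is at (256,165), the handle at (262,219), the valve at (154,160) and the crate at (152,240). I'll fit the yaws against the outlines.

```bash
cat >> h.py <<'E'
from scipy.optimize import minimize
def boxes(x,y,yaw,z=0):
    c,s=np.cos(yaw),np.sin(yaw); out=[]
    for (x0,x1,z0,z1) in((-.03,.03,0,.006),(-.03,-.024,0,.06)):
        out.append([[x+c*a-s*b,y+s*a+c*b,z+h] for a in(x0,x1) for b in(-.03,.03) for h in(z0,z1)])
    return out
def render(p,q,z=0,S=4):
    m=np.zeros((384*S,512*S),np.uint8)
    for B in boxes(*q,z):
        pts=np.array([proj(p,X) for X in B]); 
        cv2.fillConvexPoly(m,cv2.convexHull(np.round((pts+.5)*S).astype(np.int32)),1)
    return m
def fit(ps,masks,x,y,z=0,yaws=np.arange(0,6.28,.26)):
    S=4; M=[cv2.resize(m.astype(np.uint8),None,fx=S,fy=S,interpolation=cv2.INTER_NEAREST) for m in masks]
    def f(q):
        t=0
        for p,m in zip(ps,M):
            r=render(p,q,z,S); t+=1-(r&m).sum()/max(1,(r|m).sum())
        return t/len(ps)
    c=sorted((f((x,y,w)),w) for w in yaws)
    best=min((minimize(f,(x,y,w),method='Nelder-Mead',options=dict(initial_simplex=[(x,y,w),(x+.008,y,w),(x,y+.008,w),(x,y,w+.15)],maxiter=120)) for _,w in c[:4]),key=lambda r:r.fun)
    return best.x,best.fun,f
E
python3 - <<'E'
from h import *
np.set_printoptions(precision=3,suppress=True)
P=[manip.camera(n) for n in('scene','top')]
O=[manip.outline_of(p,'angle_a') for p in P]
for p,o in zip(P,O): print([(np.round(d['extent']),round(d['confidence'],2),d['mask'].sum()) for d in o])
for x,y in((.468,-.257),(.467,-.373)):
    ms=[]
    for p,o in zip(P,O):
        u=proj(p,(x,y,.02)); ms.append(min(o,key=lambda d:np.hypot(*(np.mean(np.argwhere(d['mask']),0)[::-1]-u)))['mask'])
    q,v,f=fit(P,ms,x,y); print(q,np.degrees(q[2]),v)
    for p,m in zip(P,ms): q,v,_=fit([p],[m],x,y); print('  single',q[:2],np.degrees(q[2]),v)
E
```

```text
[(array([121., 265., 155., 299.]), 0.96, np.int64(685)), (array([153., 236., 184., 276.]), 0.88, np.int64(640))]
[(array([390., 209., 421., 239.]), 0.78, np.int64(535)), (array([349., 207., 382., 237.]), 0.78, np.int64(463))]
[ 0.464 -0.259  6.401] 366.7760570079429 0.07694452482992725
  single [ 0.463 -0.259] 365.17627369152365 0.053369987676556985
  single [ 0.465 -0.26 ] 367.24219716022185 0.08446662507797875
[ 0.465 -0.37   0.464] 26.598335913638532 0.06541220676003323
  single [ 0.466 -0.369] 26.363801711473414 0.05693417810630064
  single [ 0.465 -0.37 ] 26.702180330980397 0.06439565414214576
```

Emit:
{"fn": "jog_arm", "kwargs": {"translation": [[15,-40,4],[35,-75,8],[60,-110,15],[85,-145,20],[110,-180,20],[135,-215,20],[160,-250,20],[185,-285,20],[205,-320,20],[225,-355,20],[240,-390,20],[250,-425,20]], "turn": [-7,-14,-21,-28,-35,-42,-49,-56,-63,-70,-70,-70], "grip": 85}}

```text
clock: 2.3
position: [0.4387, 0.1689, 0.2515]
ee_rot: [0.692, 0.722, 0.0, 0.0]
ft_force: [1.0, 0.2, 0.0]
grip_width: 0.996
```

Fits agree: piece 1 is at (0.464,-0.259) with yaw 6.5°, and piece 2 is at (0.465,-0.370) with yaw 26.5°. I'm moving above piece 1.

Emit:
{"fn": "jog_arm", "kwargs": {"translation": [[0,-38,0],[0,-76,0],[0,-114,0],[0,-152,0],[0,-190,0],[0,-228,0],[0,-266,-10],[0,-304,-25],[0,-342,-45],[0,-380,-65],[0,-415,-85],[-2,-431,-100]], "turn": [4,4,4,4,4,4,4,4,4,4,4,4], "grip": 45}}

```text
clock: 3.3
position: [0.4358, -0.2663, 0.1508]
ee_rot: [0.667, 0.745, -0.0, 0.001]
ft_force: [0.0, 0.5, -0.1]
grip_width: 0.528
```

```bash
cat >> h.py <<'E'
def rot(o): 
    from scipy.spatial.transform import Rotation as R
    return R.from_quat(o['ee_rot']).as_matrix()
def look(seeds,z=0,cams=('wrist','top','scene'),lab='angle_a'):
    P=[manip.camera(n) for n in cams]; O=[manip.outline_of(p,lab) for p in P]
    for x,y in seeds:
        for n,p,o in zip(cams,P,O):
            u=proj(p,(x,y,z+.02)); c=[d for d in o if d['confidence']>.3]
            if not c: print(n,'none'); continue
            d=min(c,key=lambda d:np.hypot(*(np.mean(np.argwhere(d['mask']),0)[::-1]-u)))
            e=d['extent']; q,v,_=fit([p],[d['mask']],x,y,z)
            leg=q[:2]-.027*np.array([np.cos(q[2]),np.sin(q[2])])
            print(n,np.round(q[:2],4),'yaw %.1f'%(np.degrees(q[2])%360),'leg',np.round(leg,4),'err %.3f conf %.2f'%(v,d['confidence']),np.round(e))
    o=manip.get_obs(); R=rot(o); print('tcp',np.round(o['position'],4),'yang %.1f'%np.degrees(np.arctan2(R[1,1],R[0,1])),'j',np.round(o['joint_pos'],2),'t',o['clock'],'w',o['grip_width'])
    return P
E
python3 - <<'E'
from h import *
P=look([(.464,-.259),(.465,-.370)]); save(P[0],'w1')
E
```

```text
wrist [ 0.4631 -0.259 ] yaw 6.9 leg [ 0.4363 -0.2623] err 0.025 conf 0.74 [261. 148. 315. 222.]
top none
scene [ 0.4641 -0.2589] yaw 6.3 leg [ 0.4373 -0.2619] err 0.052 conf 0.73 [153. 236. 183. 273.]
wrist [ 0.4632 -0.37  ] yaw 25.9 leg [ 0.4389 -0.3818] err 0.050 conf 0.75 [236. 236. 298. 324.]
top none
scene [ 0.4633 -0.3694] yaw 28.0 leg [ 0.4395 -0.3821] err 0.088 conf 0.81 [119. 266. 154. 299.]
tcp [ 0.4375 -0.2611  0.1522] yang 6.5 j [-0.4   0.18  0.94  1.9  -0.17  1.13  0.72] t 3.6 w 0.5290629879528864
```

View pics/w1.png

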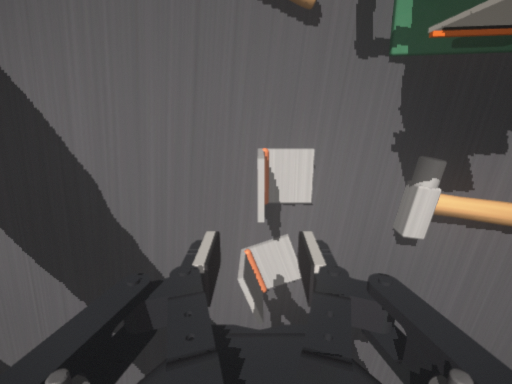

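The wrist view agrees with the fits, with the piece 1 leg at (264,185). I'm descending and gripping.

Emit:
{"fn": "jog_arm", "kwargs": {"translation": [[-1,-1,-40],[-1,-1,-80],[-1,-1,-110],[-1,-1,-128],[-1,-1,-128],[-1,-1,-128]], "turn": [0,0,0,0,0,0]}}

```text
clock: 4.1
position: [0.437, -0.2612, 0.0248]
ee_rot: [0.665, 0.747, 0.001, 0.0]
ft_force: [0.4, -0.3, 0.6]
grip_width: 0.529
```

Emit:
{"fn": "jog_arm", "kwargs": {"translation": [[0,0,0],[0,0,0],[0,0,0],[0,0,0],[0,0,0],[0,0,0]], "turn": [0,0,0,0,0,0], "grip": 0, "grip_force": 70}}

```text
clock: 4.6
position: [0.4381, -0.2612, 0.0263]
ee_rot: [0.665, 0.747, 0.002, 0.001]
ft_force: [-2.1, 2.0, 11.5]
grip_width: 0.056
```

Emit:
{"fn": "jog_arm", "kwargs": {"translation": [[0,0,25],[0,0,60],[0,0,100],[0,0,140],[5,10,180],[10,30,185]], "turn": [0,0,0,0,0,0]}}

```text
clock: 5.1
position: [0.4497, -0.2349, 0.218]
ee_rot: [0.667, 0.745, 0.004, 0.005]
ft_force: [1.9, -1.0, -3.1]
grip_width: 0.056
```

Run:
```python
from h import *
o=manip.get_obs(); print(o['position'],o['grip_width'],o['ft_force'],o['clock'],o['joint_pos'])
P=[manip.camera(n) for n in('wrist','scene','top')]
w=np.vstack([P[0]['frame'][120:384],P[1]['frame'][120:]]); cv2.imwrite('pics/held1.png',w[:,:,::-1])
for l,z in(('tray_floor',.09),('tray_hinge',.1),('tray_handle',.104)):
    for n,p in zip('wst',P):
        for d in manip.pinpoint(p,l)[:2]: print(l,n,round(d['confidence'],2),np.round(at_z(p,d['at'],z),3))
```

```text
[ 0.4496871  -0.23492669  0.21799112] 0.05619194463166108 [ 1.86862921 -1.04993185 -3.09388612] 5.1 [-0.51607326  0.06756779  0.96362903  1.83522383 -0.06386154  1.25622496
  0.57597658]
tray_floor s 0.73 [0.602 0.033 0.09 ]
tray_floor s 0.17 [0.596 0.305 0.09 ]
tray_floor t 0.88 [0.606 0.034 0.09 ]
tray_floor t 0.63 [0.605 0.031 0.09 ]
tray_hinge s 0.9 [0.597 0.032 0.1  ]
tray_hinge t 0.7 [0.602 0.033 0.1  ]
tray_handle s 0.61 [0.465 0.017 0.104]
tray_handle t 0.68 [0.468 0.021 0.104]
```

View pics/held1.png

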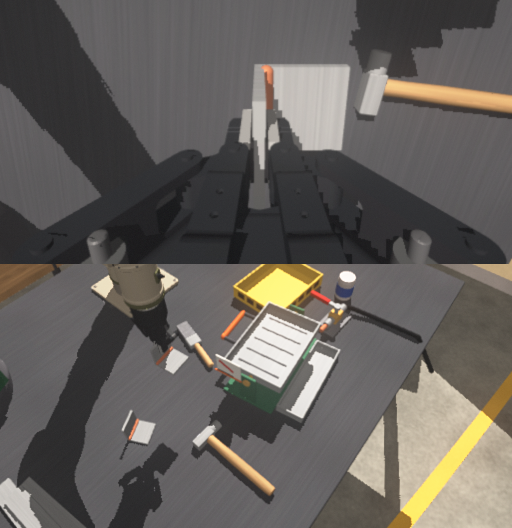

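Piece 1 is held square in the jaws and hangs clear. Now to the left half of the tray.

Emit:
{"fn": "jog_arm", "kwargs": {"translation": [[15,33,0],[31,66,0],[48,100,0],[65,134,0],[82,168,0],[99,202,0],[116,236,0],[133,270,0],[150,305,0],[162,329,-10],[162,329,-30],[162,329,-50]], "turn": [0,0,0,0,0,0,0,0,0,0,0,0]}}

```text
clock: 6.7
position: [0.6105, 0.0998, 0.1598]
ee_rot: [0.664, 0.748, 0.002, 0.001]
ft_force: [-0.6, -0.5, -3.9]
grip_width: 0.06
```

Run:
```python
from h import *
o=manip.get_obs(); R=rot(o);print(o['position'],'yang %.1f'%np.degrees(np.arctan2(R[1,1],R[0,1])),o['grip_width'],o['ft_force'],o['clock'],o['joint_pos'])
```

```text
[0.6104957  0.09977547 0.15981462] yang 6.8 0.05955540151947688 [-0.57177594 -0.4516999  -3.88409621] 6.7 [-0.77858107  0.42523127  0.70423173  1.6071862  -0.28970255  1.21231073
  0.10172751]
```

Emit:
{"fn": "jog_arm", "kwargs": {"translation": [[0,-4,-8],[1,-5,-18],[1,-5,-28],[1,-5,-36],[1,-5,-42],[1,-5,-42],[1,-5,-43],[1,-5,-44],[1,-5,-44]], "turn": [0,0,0,0,0,0,0,0,0]}}

```text
clock: 7.45
position: [0.6119, 0.0949, 0.1165]
ee_rot: [0.664, 0.748, 0.002, 0.001]
ft_force: [-0.4, -0.0, -0.5]
grip_width: 0.057
```

The weight has come off the gripper, so I'm releasing.

Emit:
{"fn": "jog_arm", "kwargs": {"translation": [[0,0,0],[0,0,0],[0,0,0],[0,0,0],[0,0,20],[0,0,50],[0,0,85],[0,-20,110],[-5,-55,120],[-15,-95,120]], "turn": [0,0,0,0,0,0,0,0,0,0], "grip": 40}}

```text
clock: 8.28
position: [0.5987, 0.0008, 0.2394]
ee_rot: [0.662, 0.749, 0.004, 0.003]
ft_force: [0.7, -1.0, -0.3]
grip_width: 0.468
```

Run:
```python
from h import *
P=look([(.465,-.370)],cams=('top','scene'))
P=look([(.639,.098)],z=.09,cams=('top','scene'))
```

```text
top [ 0.465 -0.37 ] yaw 0.0 leg [ 0.438 -0.37 ] err 1.000 conf 0.54 [217. 144. 233. 172.]
scene [ 0.4648 -0.3692] yaw 26.9 leg [ 0.4407 -0.3814] err 0.072 conf 0.87 [120. 268. 155. 298.]
tcp [ 0.5967 -0.0016  0.2369] yang 6.6 j [-0.69  0.32  0.77  1.57 -0.23  1.34  0.22] t 8.4833 w 0.46936521111881147
top [0.6392 0.1049] yaw 14.5 leg [0.6131 0.0981] err 0.292 conf 0.79 [218. 141. 237. 169.]
scene [0.6379 0.1003] yaw 7.0 leg [0.6111 0.0969] err 0.088 conf 0.90 [282. 170. 306. 205.]
tcp [0.597  0.0013 0.2361] yang 6.9 j [-0.69  0.32  0.77  1.57 -0.23  1.34  0.22] t 8.6833 w 0.46773778802232274
```

Emit:
{"fn": "jog_arm", "kwargs": {"translation": [[-14,-34,0],[-29,-69,0],[-43,-104,0],[-58,-140,0],[-72,-175,0],[-87,-210,0],[-101,-245,-15],[-115,-280,-35],[-130,-315,-55],[-145,-350,-75],[-157,-381,-90],[-157,-382,-100]], "turn": [5,10,15,20,20,20,20,20,20,20,20,20], "grip": 45}}

```text
clock: 9.68
position: [0.435, -0.3867, 0.1345]
ee_rot: [0.526, 0.85, 0.0, 0.0]
ft_force: [-0.9, -0.6, 0.1]
grip_width: 0.525
```

Run:
```python
from h import *
P=look([(.465,-.370)],cams=('wrist','scene'))
```

```text
wrist [ 0.4635 -0.3705] yaw 26.6 leg [ 0.4394 -0.3826] err 0.010 conf 0.72 [260. 150. 323. 232.]
scene [ 0.4649 -0.3692] yaw 27.0 leg [ 0.4408 -0.3815] err 0.076 conf 0.83 [120. 268. 155. 300.]
tcp [ 0.4409 -0.3797  0.136 ] yang 27.0 j [-0.05  0.41  0.86  1.73 -0.34  1.16  1.38] t 9.8833 w 0.5284633187773558
```

Emit:
{"fn": "jog_arm", "kwargs": {"translation": [[-1,-2,-35],[-1,-2,-70],[-1,-2,-95],[-1,-2,-109],[-1,-2,-109],[-1,-2,-109]], "turn": [0,0,0,0,0,0]}}

```text
clock: 10.38
position: [0.4409, -0.3814, 0.028]
ee_rot: [0.522, 0.853, 0.002, 0.001]
ft_force: [0.4, 0.2, 1.0]
grip_width: 0.526
```

Emit:
{"fn": "jog_arm", "kwargs": {"translation": [[0,0,0],[0,0,0],[0,0,0],[0,0,0],[0,0,0],[0,0,0],[0,0,20],[0,0,50],[0,0,90],[0,0,130],[5,10,170],[10,30,190]], "turn": [0,0,0,0,0,0,0,0,0,0,0,0], "grip": 0, "grip_force": 70}}

```text
clock: 11.38
position: [0.4505, -0.3545, 0.2231]
ee_rot: [0.524, 0.852, 0.002, 0.004]
ft_force: [1.0, -0.1, -2.0]
grip_width: 0.056
```

Run:
```python
from h import *
o=manip.get_obs(); R=rot(o);print(o['position'],'yang %.1f'%np.degrees(np.arctan2(R[1,1],R[0,1])),o['grip_width'],o['ft_force'],o['clock'],o['joint_pos'])
p=manip.camera('wrist'); s=manip.camera('scene')
cv2.imwrite('pics/held2.png',np.vstack([p['frame'][100:],s['frame'][100:]])[:,:,::-1])
```

```text
[ 0.45053011 -0.35452531  0.22312845] yang 26.8 0.055621622354950453 [ 1.04693642 -0.06007676 -1.99794965] 11.3833 [-0.16399994  0.29058403  0.91280063  1.65944487 -0.2421171   1.30219659
  1.26007068]
```

View pics/held2.png

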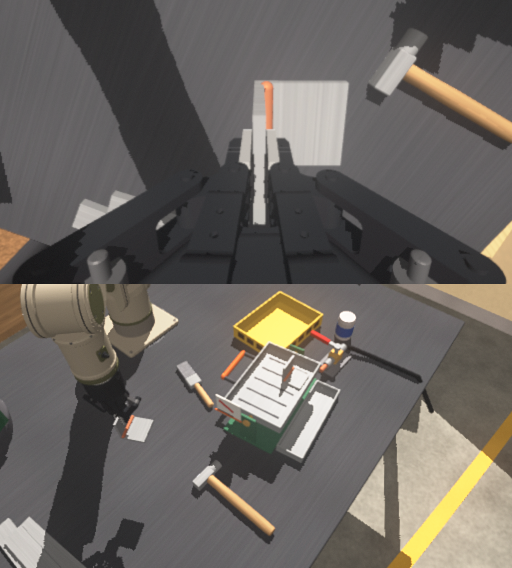

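Piece 2 is held, and piece 1 is standing in the tray. Placing piece 2 in the right half of the tray.

Emit:
{"fn": "jog_arm", "kwargs": {"translation": [[15,31,0],[32,62,0],[49,94,0],[66,126,0],[83,158,0],[100,190,0],[117,222,0],[134,254,0],[152,286,0],[168,314,-5],[176,330,-20],[176,330,-40]], "turn": [-4,-8,-12,-16,-20,-20,-20,-20,-20,-20,-20,-20]}}

```text
clock: 12.48
position: [0.6317, -0.0143, 0.181]
ee_rot: [0.658, 0.753, 0.004, 0.004]
ft_force: [0.4, -0.1, -3.1]
grip_width: 0.06
```

Run:
```python
from h import *
P=look([(.639,.098)],z=.09,cams=('scene',))
```

```text
scene [0.6405 0.0976] yaw 107.1 leg [0.6485 0.0718] err 0.290 conf 0.86 [283. 183. 304. 206.]
tcp [ 0.6277 -0.019   0.1779] yang 7.4 j [-0.64  0.45  0.79  1.56 -0.33  1.26  0.33] t 12.5833 w 0.053057206154547114
```

Emit:
{"fn": "jog_arm", "kwargs": {"translation": [[0,-5,-10],[0,-5,-25],[0,-5,-38],[0,-5,-48],[0,-5,-56],[0,-5,-58],[0,-5,-60],[0,-5,-61],[0,-5,-61]], "turn": [0,0,0,0,0,0,0,0,0]}}

```text
clock: 13.33
position: [0.6277, -0.0247, 0.1195]
ee_rot: [0.661, 0.751, 0.001, 0.002]
ft_force: [-12.5, 1.3, 21.0]
grip_width: 0.055
```

Emit:
{"fn": "jog_arm", "kwargs": {"translation": [[-1,0,1],[-1,0,2],[-1,0,2]], "turn": [0,0,0]}}

```text
clock: 13.58
position: [0.627, -0.0248, 0.1218]
ee_rot: [0.661, 0.751, 0.001, 0.002]
ft_force: [0.2, 0.7, -2.0]
grip_width: 0.061
```

Emit:
{"fn": "jog_arm", "kwargs": {"translation": [[0,0,0],[0,0,0],[0,0,0],[0,0,0],[0,0,20],[0,0,50],[0,0,85],[-30,20,100],[-65,35,100],[-100,45,100]], "turn": [0,0,0,0,0,0,0,0,0,0], "grip": 40}}

```text
clock: 14.42
position: [0.5267, 0.0211, 0.2222]
ee_rot: [0.66, 0.751, 0.002, 0.003]
ft_force: [-0.8, -0.0, 1.4]
grip_width: 0.471
```

Run:
```python
from h import *
P=look([(.639,.098),(.653,-.021)],z=.09,cams=('scene','top'))
w=manip.camera('wrist'); cv2.imwrite('pics/tray2.png',np.vstack([w['frame'],P[0]['frame'][100:300]])[:,:,::-1])
for n,p in zip('st',P):
    for l in('valve_axis','valve_grip'):
        for d in manip.pinpoint(p,l)[:2]: print(l,n,round(d['confidence'],2),np.round(at_z(p,d['at'],.074),3))
    for d in manip.pinpoint(p,'tray_handle')[:2]: print('handle',n,round(d['confidence'],2),np.round(at_z(p,d['at'],.104),3))
```

```text
scene [0.6389 0.1005] yaw 7.4 leg [0.6121 0.097 ] err 0.064 conf 0.97 [283. 168. 309. 205.]
top [0.6384 0.1057] yaw 8.0 leg [0.6117 0.102 ] err 0.662 conf 0.50 [217. 141. 229. 169.]
scene [ 0.6542 -0.0184] yaw 8.6 leg [ 0.6275 -0.0224] err 0.064 conf 0.78 [261. 197. 290. 233.]
top [ 0.653 -0.021] yaw 0.0 leg [ 0.626 -0.021] err 1.000 conf 0.50 [217. 141. 229. 169.]
tcp [0.5267 0.021  0.2224] yang 7.4 j [-0.9   0.13  0.85  1.77 -0.1   1.28  0.1 ] t 14.6167 w 0.4661376208200861
valve_axis s 0.58 [0.671 0.303 0.074]
valve_grip s 0.67 [0.593 0.315 0.074]
handle s 0.91 [0.464 0.018 0.104]
valve_axis t 0.72 [0.669 0.304 0.074]
valve_grip t 0.77 [0.601 0.302 0.074]
valve_grip t 0.18 [0.616 0.416 0.074]
```

View pics/tray2.png

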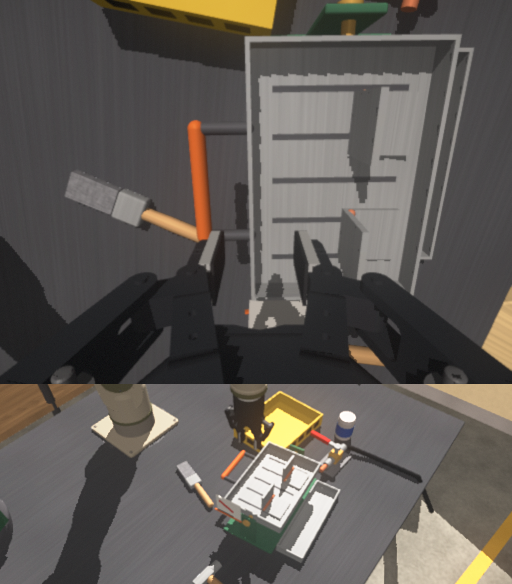

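Both pieces stand upright in the tray and clear of the fingers. In the scene strip the legs are at about (287,472) and (267,500). Next I go over the valve lever.

Emit:
{"fn": "jog_arm", "kwargs": {"translation": [[2,24,0],[6,48,0],[12,72,0],[20,96,0],[28,120,0],[36,144,0],[44,168,0],[52,192,0],[60,216,0],[70,240,0],[80,264,-10],[85,284,-30]], "turn": [7,14,21,28,35,42,49,56,63,70,77,83]}}

```text
clock: 15.97
position: [0.6146, 0.3055, 0.1926]
ee_rot: [-0.005, 1.0, 0.003, 0.003]
ft_force: [-0.2, -0.2, -0.2]
grip_width: 0.466
```

Run:
```python
from h import *
o=manip.get_obs(); R=rot(o);print(o['position'],'yang %.1f'%np.degrees(np.arctan2(R[1,1],R[0,1])),o['grip_width'],o['ft_force'],o['clock'],o['joint_pos'])
for n in('wrist','scene'):
    p=manip.camera(n); save(p,'valve_'+n)
    for l in('valve_axis','valve_grip'):
        for d in manip.pinpoint(p,l)[:2]: print(l,n,round(d['confidence'],2),np.round(d['at']),np.round(at_z(p,d['at'],.074),3))
    for d in manip.outline_of(p,'tin')[:1]: print('tin',d['extent'],d['confidence'])
    # red pixels -> lever line at z .082
    f=p['frame'].astype(int); m=(f[...,0]>120)&(f[...,1]<55)&(f[...,2]<55)
    nn,lab,st,ce=cv2.connectedComponentsWithStats(m.astype(np.uint8))
    for i in range(1,nn):
        if st[i,4]>80:
            ys,xs=np.where(lab==i); W=np.array([at_z(p,(x,y),.08)[:2] for x,y in zip(xs,ys)])
            r=cv2.minAreaRect(W.astype(np.float32)*1000); print(n,'red',st[i],'ctr,size,ang',r)
```

```text
[0.61456947 0.30547505 0.19257495] yang 90.6 0.4664320387448608 [-0.24177833 -0.20836481 -0.21668288] 15.9667 [-0.86375942  0.51275033  0.49038361  1.36181243 -0.24396894  1.31815252
  1.21352852]
valve_axis wrist 0.72 [252. 231.] [0.664 0.3   0.074]
valve_grip wrist 0.73 [258. 162.] [0.59  0.305 0.074]
tin [336.6, 156.1, 422.3, 228.4] 0.74
wrist red [249 131  15  74 304] ctr,size,ang ((595.7001953125, 299.64703369140625), (9.807908058166504, 72.03495025634766), 82.13926696777344)
valve_axis scene 0.93 [340. 164.] [0.674 0.305 0.074]
valve_grip scene 0.72 [320. 151.] [0.594 0.315 0.074]
tin [335.9, 129.6, 356.2, 161.1] 0.95
```

View pics/valve_wrist.png

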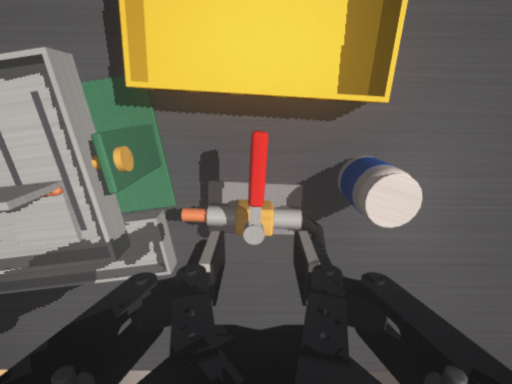

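The wrist view shows the red lever running from (257,205) to (260,132) with the jaws astride it. The tin is well to the right at (385,190). Descending.

Emit:
{"fn": "jog_arm", "kwargs": {"translation": [[2,-2,-35],[2,-2,-70],[2,-2,-100],[2,-2,-125],[2,-2,-137],[2,-2,-137],[2,-2,-137]], "turn": [-2,-2,-2,-2,-2,-2,-2]}}

```text
clock: 16.95
position: [0.6157, 0.3001, 0.0568]
ee_rot: [0.017, 1.0, 0.002, 0.003]
ft_force: [-0.5, 0.0, -0.4]
grip_width: 0.469
```

Emit:
{"fn": "jog_arm", "kwargs": {"translation": [[0,0,0],[0,0,0],[0,0,0],[0,0,0],[0,0,0],[0,0,0]], "turn": [0,0,0,0,0,0], "grip": 0, "grip_force": 40}}

```text
clock: 17.45
position: [0.6172, 0.3029, 0.0597]
ee_rot: [0.016, 1.0, 0.005, 0.005]
ft_force: [1.0, 6.0, 2.8]
grip_width: 0.175
```

Run:
```python
from h import *
o=manip.get_obs(); R=rot(o);print(o['position'],'yang %.1f'%np.degrees(np.arctan2(R[1,1],R[0,1])),o['grip_width']*85.4,o['ft_force'],o['torque'],o['clock'])
a=np.array([.667,.304]); t=o['position'][:2]
for k in (0,8,16,24,32,40,45,48,52):
    c,s=np.cos(-np.radians(k)),np.sin(-np.radians(k)); d=np.array([[c,-s],[s,c]])@(t-a)+a-t; print(k,np.round(d*1000,1))
```

```text
[0.61717824 0.30289702 0.05973061] yang 88.1 14.975538384860311 [0.96542116 6.03879614 2.84341082] [ 0.99684696 -0.35298115 -0.18593507] 17.45
0 [0. 0.]
8 [0.3 6.9]
16 [ 1.6 13.8]
24 [ 3.9 20.4]
32 [ 7.  26.6]
40 [10.9 32.3]
45 [13.8 35.6]
48 [15.7 37.4]
52 [18.3 39.7]
```

Emit:
{"fn": "jog_arm", "kwargs": {"translation": [[0,4,0],[1,9,0],[2,14,0],[4,20,0],[6,25,0],[9,30,0],[11,32,0],[14,36,0],[14,36,0],[14,36,0]], "turn": [-5,-10,-16,-23,-30,-37,-40,-45,-45,-45]}}

```text
clock: 18.28
position: [0.6326, 0.3366, 0.06]
ee_rot: [0.399, 0.917, 0.002, 0.008]
ft_force: [6.4, -4.1, -10.8]
grip_width: 0.177
```

Run:
```python
from h import *
o=manip.get_obs(); R=rot(o);print(o['position'],'yang %.1f'%np.degrees(np.arctan2(R[1,1],R[0,1])),o['grip_width']*85.4,o['ft_force'],o['torque'],o['clock'])
for n in('scene','top'):
    p=manip.camera(n)
    for l in('valve_axis','valve_grip'):
        for d in manip.pinpoint(p,l)[:2]: print(l,n,round(d['confidence'],2),np.round(at_z(p,d['at'],.074),3))
```

```text
[0.63261309 0.33657574 0.05997545] yang 43.0 15.15253422277374 [  6.36268563  -4.10326358 -10.80582463] [-0.98926265 -1.06929937 -0.09247477] 18.2833
valve_axis scene 0.91 [0.67  0.299 0.074]
valve_grip scene 0.74 [ 0.641 -0.011  0.074]
valve_grip scene 0.51 [0.613 0.364 0.074]
valve_axis top 0.89 [0.662 0.3   0.074]
valve_axis top 0.45 [0.607 0.421 0.074]
valve_grip top 0.71 [0.619 0.348 0.074]
```

Emit:
{"fn": "jog_arm", "kwargs": {"translation": [[0,0,0],[0,0,0],[0,0,0],[0,0,0],[0,0,15],[0,0,40],[0,0,75],[0,0,110],[0,0,140],[0,0,140]], "turn": [0,0,0,0,0,0,0,0,0,0], "grip": 38}}

```text
clock: 19.42
position: [0.6352, 0.3374, 0.2092]
ee_rot: [0.399, 0.917, 0.006, 0.011]
ft_force: [0.8, -0.1, 0.7]
grip_width: 0.444
```

Run:
```python
from h import *
o=manip.get_obs(); print(o['position'],o['clock'])
for n in('wrist','scene','top'):
    p=manip.camera(n); save(p,'v45_'+n)
    A=manip.pinpoint(p,'valve_axis')[:1];G=manip.pinpoint(p,'valve_grip')[:1]
    if A and G:
        a=at_z(p,A[0]['at'],.074);g=at_z(p,G[0]['at'],.074);d=g-a
        print(n,np.round(a,3),np.round(g,3),'len',np.hypot(*d[:2]),'lever ang from -x cw %.1f'%np.degrees(np.arctan2(d[1],-d[0])),A[0]['confidence'],G[0]['confidence'])
```

```text
[0.6351893 0.3373598 0.2091698] 19.4167
wrist [0.665 0.299 0.074] [0.614 0.356 0.074] len 0.0770165282736305 lever ang from -x cw 48.2 0.89 0.84
scene [0.659 0.3   0.074] [0.619 0.363 0.074] len 0.07472147035682317 lever ang from -x cw 57.5 0.73 0.47
top [0.662 0.296 0.074] [0.623 0.363 0.074] len 0.0769429973884785 lever ang from -x cw 60.3 0.7 0.74
```

View pics/v45_wrist.png

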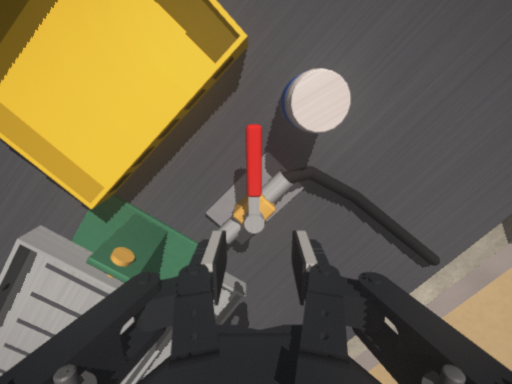

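The lever has turned about 44° relative to its first wrist measurement (3.9° to 48.2°), so it's half open. Next, the handle.

Emit:
{"fn": "jog_arm", "kwargs": {"translation": [[-16,-20,5],[-34,-48,8],[-51,-80,8],[-68,-112,8],[-85,-146,8],[-102,-180,5],[-119,-214,0],[-136,-248,0],[-153,-282,0],[-165,-310,0],[-169,-319,0],[-169,-319,0]], "turn": [-6,-12,-18,-24,-30,-36,-36,-36,-36,-36,-36,-36], "grip": 50}}

```text
clock: 20.87
position: [0.4625, 0.0152, 0.1991]
ee_rot: [0.664, 0.748, -0.0, 0.006]
ft_force: [0.4, 0.7, 0.9]
grip_width: 0.582
```

Run:
```python
from h import *
o=manip.get_obs(); R=rot(o);print(o['position'],'yang %.1f'%np.degrees(np.arctan2(R[1,1],R[0,1])),o['clock'],o['joint_pos'])
for n in('wrist','scene'):
    p=manip.camera(n); save(p,'hd_'+n)
    for d in manip.pinpoint(p,'tray_handle')[:1]: print(n,d['confidence'],np.round(d['at']),np.round(at_z(p,d['at'],.104),3))
    f=p['frame'].astype(int); m=(f[...,0]>120)&(f[...,1]>25)&(f[...,1]<110)&(f[...,2]<50)&(f[...,0]>2*f[...,1])
    nn,lab,st,ce=cv2.connectedComponentsWithStats(m.astype(np.uint8))
    for i in range(1,nn):
        if st[i,4]>150:
            ys,xs=np.where(lab==i); W=np.array([at_z(p,(x,y),.106)[:2] for x,y in zip(xs,ys)])
            print(n,'orange',st[i],cv2.minAreaRect(W.astype(np.float32)*1000))
```

```text
[0.46246093 0.01524069 0.19914305] yang 6.8 20.8667 [-1.16879154 -0.10554008  0.99860072  1.96205666  0.10467695  1.23085446
 -0.08811045]
wrist 0.7 [264. 193.] [0.468 0.015 0.104]
wrist orange [ 256  129   18  125 1416] ((469.14996337890625, 13.797958374023438), (14.057483673095703, 119.90467834472656), 8.268644332885742)
scene 0.61 [232. 180.] [0.466 0.017 0.104]
```

View pics/hd_wrist.png

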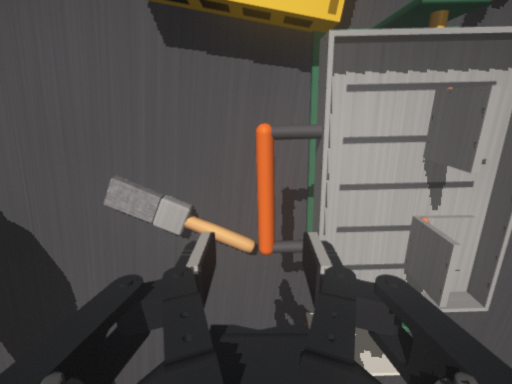

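The orange bar is at about (264,190), running between its posts, and both pieces show in the tray. Descending on the bar and gripping.

Emit:
{"fn": "jog_arm", "kwargs": {"translation": [[4,0,-30],[5,0,-60],[5,0,-90],[5,0,-108],[5,0,-113],[5,0,-113],[5,0,-113]], "turn": [0,0,0,0,0,0,0]}}

```text
clock: 21.65
position: [0.4693, 0.0188, 0.0869]
ee_rot: [0.662, 0.75, -0.002, 0.008]
ft_force: [0.4, -1.1, -0.2]
grip_width: 0.584
```

Emit:
{"fn": "jog_arm", "kwargs": {"translation": [[0,0,0],[0,0,0],[0,0,0],[0,0,0],[0,0,0],[0,0,0]], "turn": [0,0,0,0,0,0], "grip": 0, "grip_force": 35}}

```text
clock: 22.15
position: [0.4691, 0.0192, 0.0876]
ee_rot: [0.662, 0.75, -0.001, 0.008]
ft_force: [-6.2, -0.1, 9.3]
grip_width: 0.173
```

Emit:
{"fn": "jog_arm", "kwargs": {"translation": [[0,0,4],[0,0,8],[1,0,13],[2,0,18],[3,0,23],[4,1,29],[6,1,35],[8,1,41],[10,1,47],[12,2,53],[15,2,58],[17,2,63]], "turn": [0,0,0,0,0,0,0,0,0,0,0,0]}}

```text
clock: 23.15
position: [0.4843, 0.0214, 0.1505]
ee_rot: [0.662, 0.75, -0.003, 0.006]
ft_force: [-7.2, 2.3, -5.0]
grip_width: 0.172
```

Emit:
{"fn": "jog_arm", "kwargs": {"translation": [[2,0,3],[3,0,5],[3,0,6],[3,0,6]], "turn": [0,0,0,0]}}

```text
clock: 23.48
position: [0.4876, 0.0218, 0.1568]
ee_rot: [0.661, 0.75, -0.002, 0.006]
ft_force: [-2.5, 2.9, -2.3]
grip_width: 0.173
```

Run:
```python
from h import *
o=manip.get_obs(); R=rot(o);print(o['position'],o['ft_force'],o['grip_width']*85.4,o['clock'])
P=[manip.camera(n) for n in('scene','wrist','top')]
cv2.imwrite('pics/tilt.png',np.vstack([cv2.resize(P[0]['frame'][120:270,180:380],None,fx=2.56,fy=2.56),P[1]['frame'][:200]])[:,:,::-1])
ps=[];us=[]
for n,p in zip('swt',P):
    for d in manip.pinpoint(p,'tray_handle')[:1]:
        print(n,d['confidence'],np.round(d['at']))
        if n!='w': ps.append(p);us.append(d['at'])
if len(ps)>1: print('handle',tri(ps,us))
```

```text
[0.4875676  0.02183736 0.15678093] [-2.46048393  2.94968243 -2.29875512] 14.764817958301519 23.4833
s 0.8 [239. 169.]
w 0.87 [257. 259.]
```

View pics/tilt.png

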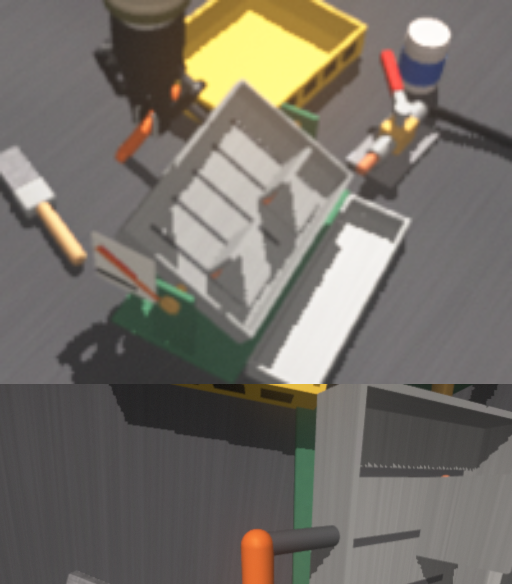

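The tray is tilted about 30° (handle up 69 mm along its arc) with both pieces standing in it. Holding over two seconds.

Emit:
{"fn": "jog_arm", "kwargs": {"translation": [[0,0,0],[0,0,0],[0,0,0],[0,0,0],[0,0,0],[0,0,0],[0,0,0],[0,0,0],[0,0,0],[0,0,0],[0,0,0],[0,0,0]], "turn": [0,0,0,0,0,0,0,0,0,0,0,0]}}

```text
clock: 24.78
position: [0.4876, 0.0218, 0.1568]
ee_rot: [0.661, 0.75, -0.002, 0.006]
ft_force: [-3.7, 3.1, -1.0]
grip_width: 0.168
```

Emit:
{"fn": "jog_arm", "kwargs": {"translation": [[0,0,0],[0,0,0],[0,0,0],[0,0,0],[0,0,0],[0,0,0],[0,0,0],[0,0,0],[0,0,0],[0,0,0],[0,0,0],[0,0,0]], "turn": [0,0,0,0,0,0,0,0,0,0,0,0]}}

```text
clock: 25.78
position: [0.4876, 0.0219, 0.1568]
ee_rot: [0.661, 0.75, -0.002, 0.006]
ft_force: [-3.6, 3.1, -1.7]
grip_width: 0.172
```

Run:
```python
from h import *
from scipy.spatial.transform import Rotation as Ro
o=manip.get_obs(); print(o['position'],o['ft_force'],o['clock'])
# tilt check: fit hinge tilt by orange bar ends in scene & wrist
H=np.array([.602,.034,.1]); yaw=np.radians(7)
for n in('scene','wrist'):
    p=manip.camera(n); save(p,'tilt_'+n)
    d=manip.pinpoint(p,'tray_handle')[:1]; q=manip.pinpoint(p,'tray_floor')[:1]
    for nm,dd,loc in(('handle',d,(-.137,0,.004)),('floor',q,(0,0,-.01))):
        if dd:
            e=[]
            for th in np.radians(np.arange(0,46)):
                X=H+Ro.from_euler('z',yaw).apply(Ro.from_euler('y',th).apply(loc)); e.append(np.hypot(*(proj(p,X)-dd[0]['at'])))
            print(n,nm,'best tilt',np.argmin(e),'px err %.1f'%min(e),dd[0]['confidence'])
    print([(np.round(m['extent']),round(m['confidence'],2)) for m in manip.outline_of(p,'angle_a')])
```

```text
[0.48756995 0.02185268 0.15677483] [-3.57429741  3.11512404 -1.66301309] 25.7833
scene handle best tilt 24 px err 2.4 0.63
scene floor best tilt 0 px err 1.9 0.96
[(array([283., 179., 304., 215.]), 0.91), (array([265., 208., 289., 243.]), 0.8)]
wrist handle best tilt 30 px err 1.8 0.67
wrist floor best tilt 0 px err 0.6 0.62
[(array([399., 221., 494., 335.]), 0.73), (array([423.,  91., 511., 191.]), 0.55)]
```

Run:
```python
from h import *
from scipy.spatial.transform import Rotation as Ro
H=np.array([.602,.034,.1]); yaw=np.radians(7)
for n in('wrist','scene'):
    p=manip.camera(n); f=p['frame'].astype(int)
    m=(f[...,0]>120)&(f[...,1]>25)&(f[...,1]<110)&(f[...,2]<60)&(f[...,0]>2*f[...,1])
    nn,lab,st,ce=cv2.connectedComponentsWithStats(m.astype(np.uint8))
    print(n,[st[i] for i in range(1,nn) if st[i,4]>25])
    for th in(20,25,30,35):
        R=lambda l:H+Ro.from_euler('z',yaw).apply(Ro.from_euler('y',np.radians(th)).apply(l))
        print(th,'bar L end',np.round(proj(p,R((-.137,.055,.004)))),'R end',np.round(proj(p,R((-.137,-.055,.004)))),'wall front L top',np.round(proj(p,R((-.089,.129,.016)))),'back L',np.round(proj(p,R((.089,.129,.016)))),'front R',np.round(proj(p,R((-.089,-.129,.016)))))
```

```text
wrist [array([ 242,  146,   31,  151, 3053], dtype=int32)]
20 bar L end [237. 151.] R end [241. 313.] wall front L top [336.  -3.] back L [549.  32.] front R [306. 385.]
25 bar L end [246. 154.] R end [247. 326.] wall front L top [350.  -8.] back L [536.  35.] front R [313. 394.]
30 bar L end [257. 158.] R end [257. 339.] wall front L top [365. -13.] back L [523.  37.] front R [321. 403.]
35 bar L end [272. 163.] R end [268. 354.] wall front L top [383. -19.] back L [511.  39.] front R [330. 411.]
scene []
20 bar L end [245. 159.] R end [224. 183.] wall front L top [271. 151.] back L [318. 186.] front R [223. 209.]
25 bar L end [246. 157.] R end [225. 181.] wall front L top [273. 150.] back L [318. 188.] front R [225. 208.]
30 bar L end [248. 155.] R end [227. 179.] wall front L top [274. 149.] back L [317. 189.] front R [226. 208.]
35 bar L end [250. 153.] R end [228. 178.] wall front L top [276. 148.] back L [315. 190.] front R [228. 207.]
```

View pics/tilt_wrist.png

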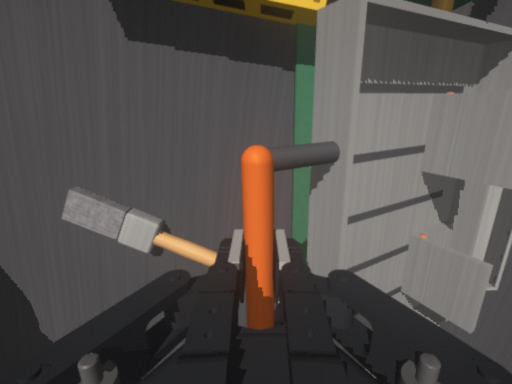

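The bar end at (257,158) matches the 30° projection, and both pieces are in. I'm lowering the tray slowly.

Emit:
{"fn": "jog_arm", "kwargs": {"translation": [[-2,0,-5],[-5,-1,-11],[-8,-1,-17],[-10,-1,-23],[-12,-2,-29],[-14,-2,-35],[-15,-2,-41],[-16,-2,-47],[-17,-3,-53],[-18,-3,-59],[-18,-3,-64],[-19,-3,-68]], "turn": [0,0,0,0,0,0,0,0,0,0,0,0]}}

```text
clock: 27.28
position: [0.4691, 0.0191, 0.089]
ee_rot: [0.661, 0.75, -0.002, 0.006]
ft_force: [-3.4, 5.2, 8.9]
grip_width: 0.168
```

Emit:
{"fn": "jog_arm", "kwargs": {"translation": [[0,0,-1],[0,0,-2],[0,0,-2],[0,0,-3],[0,0,-3]], "turn": [0,0,0,0,0]}}

```text
clock: 27.7
position: [0.4691, 0.0192, 0.0874]
ee_rot: [0.661, 0.75, -0.002, 0.005]
ft_force: [-18.1, 2.6, 31.0]
grip_width: 0.175
```

It's on the end stop (31 N). Releasing and heading for the valve.

Emit:
{"fn": "jog_arm", "kwargs": {"translation": [[0,0,1],[0,0,2],[0,0,2],[0,0,2],[0,0,20],[0,0,55],[0,0,90],[0,0,120],[0,0,120]], "turn": [0,0,0,0,0,0,0,0,0], "grip": 48}}

```text
clock: 28.45
position: [0.472, 0.0191, 0.2123]
ee_rot: [0.662, 0.75, 0.002, 0.006]
ft_force: [1.2, 0.6, 0.6]
grip_width: 0.563
```

Emit:
{"fn": "jog_arm", "kwargs": {"translation": [[16,27,5],[32,56,5],[48,86,5],[64,118,5],[80,150,5],[96,182,5],[112,214,3],[128,246,0],[144,278,0],[158,305,0],[164,318,0],[164,318,0]], "turn": [4,8,12,16,20,24,28,32,36,36,36,36], "grip": 40}}

```text
clock: 29.45
position: [0.6361, 0.341, 0.2099]
ee_rot: [0.396, 0.918, 0.003, 0.005]
ft_force: [-0.3, -0.3, -1.0]
grip_width: 0.466
```

Run:
```python
from h import *
o=manip.get_obs(); R=rot(o);print(o['position'],'yang %.1f'%np.degrees(np.arctan2(R[1,1],R[0,1])),o['clock'],o['joint_pos'])
for n in('wrist',):
    p=manip.camera(n); save(p,'v3_'+n)
    A=manip.pinpoint(p,'valve_axis')[:1];G=manip.pinpoint(p,'valve_grip')[:1]
    a=at_z(p,A[0]['at'],.074);g=at_z(p,G[0]['at'],.074);d=g-a
    print(n,A[0]['at'],G[0]['at'],np.round(a,3),np.round(g,3),'ang %.1f'%np.degrees(np.arctan2(d[1],-d[0])))
P=look([(.64,.098),(.655,-.02)],z=.09,cams=('scene',))
for d in manip.pinpoint(P[0],'tray_handle')[:1]: print('handle',at_z(P[0],d['at'],.104))
```

```text
[0.63608524 0.34095093 0.20988344] yang 43.4 29.45 [-1.04039748  0.66301706  0.80937436  1.23510848 -0.46542247  1.41760341
  0.47847225]
wrist [250.7, 224.5] [252.3, 160.3] [0.665 0.299 0.074] [0.616 0.354 0.074] ang 48.4
scene [0.6494 0.1018] yaw 7.5 leg [0.6227 0.0983] err 0.115 conf 0.64 [286. 172. 308. 207.]
scene [ 0.6618 -0.0161] yaw 99.8 leg [ 0.6664 -0.0427] err 0.215 conf 0.84 [263. 199. 292. 234.]
tcp [0.6361 0.3357 0.2124] yang 43.0 j [-1.04  0.66  0.81  1.24 -0.46  1.42  0.48] t 29.7 w 0.4659945141813793
handle [0.47481036 0.02019773 0.104     ]
```

Emit:
{"fn": "jog_arm", "kwargs": {"translation": [[-3,0,-35],[-3,0,-70],[-3,0,-105],[-3,0,-135],[-3,0,-152],[-3,0,-152],[-3,0,-152]], "turn": [0,0,0,0,0,0,0]}}

```text
clock: 30.33
position: [0.6328, 0.3354, 0.0608]
ee_rot: [0.399, 0.917, 0.003, 0.005]
ft_force: [0.5, 0.7, 0.1]
grip_width: 0.472
```

Emit:
{"fn": "jog_arm", "kwargs": {"translation": [[0,0,0],[0,0,0],[0,0,0],[0,0,0],[0,0,0],[0,0,0]], "turn": [0,0,0,0,0,0], "grip": 0, "grip_force": 40}}

```text
clock: 30.83
position: [0.6339, 0.3355, 0.0633]
ee_rot: [0.399, 0.917, 0.005, 0.006]
ft_force: [-2.0, 0.1, 8.1]
grip_width: 0.177
```

Emit:
{"fn": "jog_arm", "kwargs": {"translation": [[-3,-4,0],[-7,-9,0],[-10,-16,0],[-12,-22,0],[-14,-29,0],[-15,-33,0],[-15,-36,0],[-15,-38,0],[-15,-38,0],[-15,-38,0]], "turn": [5,12,19,26,33,39,45,47,48,48]}}

```text
clock: 31.67
position: [0.619, 0.3026, 0.0637]
ee_rot: [-0.01, 1.0, 0.01, 0.005]
ft_force: [6.9, 15.8, -14.2]
grip_width: 0.179
```

Run:
```python
from h import *
o=manip.get_obs(); R=rot(o);print(o['position'],'yang %.1f'%np.degrees(np.arctan2(R[1,1],R[0,1])),o['clock'],o['ft_force'],o['torque'],o['grip_width'])
```

```text
[0.61903212 0.30263236 0.06374423] yang 91.2 31.6667 [  6.89432126  15.81378564 -14.178169  ] [ 3.04194538 -1.57656869 -1.09631814] 0.17852793344427748
```

The resisting force shows it's on the shut stop, at the same y as at the start. Releasing, rising and checking.

Emit:
{"fn": "jog_arm", "kwargs": {"translation": [[0,0,0],[0,0,0],[0,0,0],[0,0,0],[0,0,20],[0,0,55],[0,0,90],[0,0,130],[0,0,140],[0,0,140]], "turn": [0,0,0,0,0,0,0,0,0,0], "grip": 40}}

```text
clock: 32.5
position: [0.6211, 0.3024, 0.2088]
ee_rot: [-0.01, 1.0, 0.012, 0.008]
ft_force: [0.4, -0.7, -0.5]
grip_width: 0.469
```

Run:
```python
from h import *
o=manip.get_obs(); R=rot(o);print(o['position'],'yang %.1f'%np.degrees(np.arctan2(R[1,1],R[0,1])),o['clock'])
for n in('wrist',):
    p=manip.camera(n); save(p,'v4_'+n)
    A=manip.pinpoint(p,'valve_axis')[:1];G=manip.pinpoint(p,'valve_grip')[:1]
    a=at_z(p,A[0]['at'],.074);g=at_z(p,G[0]['at'],.074);d=g-a
    print(n,np.round(a,3),np.round(g,3),'ang %.1f'%np.degrees(np.arctan2(d[1],-d[0])))
for n in('scene','top'):
  p=manip.camera(n)
  for d in manip.pinpoint(p,'crate_floor')[:1]: print('crate',n,np.round(at_z(p,d['at'],.005),3))
  f=p['frame'].astype(int); m=((f[...,0]>140)&(f[...,2]<80)&(f[...,1]>90)).astype(np.uint8)
  nn,lab,st,ce=cv2.connectedComponentsWithStats(m); i=1+np.argmax(st[1:,4]); ys,xs=np.where(lab==i)
  W=np.array([at_z(p,(x,y),.05)[:2] for x,y in zip(xs,ys)]); print(n,cv2.minAreaRect((W*1000).astype(np.float32)))
```

```text
[0.62112687 0.30238679 0.20881777] yang 91.1 32.5
wrist [0.668 0.3   0.074] [0.59  0.306 0.074] ang 4.5
crate scene [0.431 0.304 0.005]
scene ((426.5587158203125, 310.066162109375), (245.1644744873047, 185.90408325195312), 87.44970703125)
crate top [0.427 0.305 0.005]
top ((426.99114990234375, 278.90948486328125), (204.35964965820312, 202.6407928466797), 87.68889617919922)
```

View pics/v4_wrist.png

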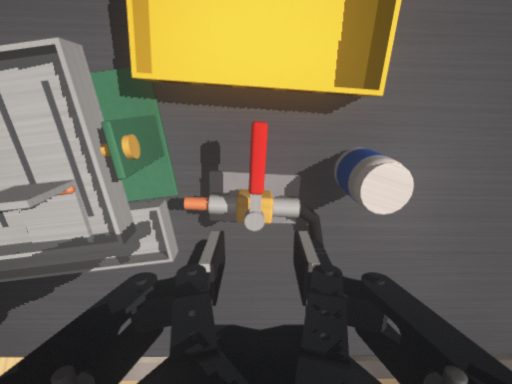

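The valve reads 4.5° against 3.9° at the start, and the lever is square to the pipe, so it's shut. Now over the tray to locate the pieces.

Emit:
{"fn": "jog_arm", "kwargs": {"translation": [[-2,-25,10],[-4,-50,20],[-6,-75,30],[-8,-100,30],[-10,-125,30],[-12,-150,30],[-14,-175,30],[-16,-200,30],[-18,-225,30],[-20,-250,30],[-20,-270,30],[-20,-290,30]], "turn": [-7,-14,-21,-28,-35,-42,-49,-56,-63,-70,-77,-84]}}

```text
clock: 33.85
position: [0.5981, 0.0111, 0.2322]
ee_rot: [0.664, 0.748, 0.004, 0.009]
ft_force: [0.9, 0.5, 0.4]
grip_width: 0.471
```

Run:
```python
from h import *
P=look([(.645,.100),(.660,-.018)],z=.09,cams=('wrist','scene'))
save(P[0],'w_tray')
```

```text
wrist [0.6502 0.0987] yaw 6.6 leg [0.6234 0.0956] err 0.035 conf 0.84 [291.  62. 354. 142.]
scene [0.6512 0.1004] yaw 7.3 leg [0.6244 0.0969] err 0.156 conf 0.94 [285. 176. 308. 207.]
wrist [ 0.6676 -0.0182] yaw 6.7 leg [ 0.6408 -0.0213] err 0.131 conf 0.75 [289. 183. 342. 248.]
scene [ 0.6654 -0.015 ] yaw 4.1 leg [ 0.6385 -0.0169] err 0.111 conf 0.89 [265. 199. 290. 234.]
tcp [0.5984 0.0123 0.2321] yang 7.2 j [-0.91  0.39  1.05  1.59 -0.35  1.33  0.31] t 34.05 w 0.4723397810497715
```

View pics/w_tray.png

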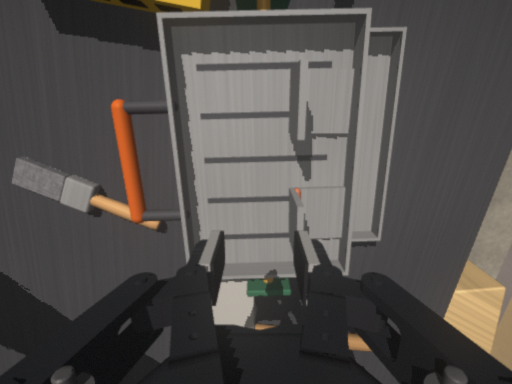

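Both pieces are upright, slid slightly toward the far wall, with legs at (304,100) and (300,215). Picking the left one.

Emit:
{"fn": "jog_arm", "kwargs": {"translation": [[9,28,0],[18,56,0],[26,84,-10],[26,84,-30],[26,84,-55],[26,84,-80],[26,84,-100],[26,84,-112],[26,84,-115],[26,84,-115]], "turn": [0,0,0,0,0,0,0,0,0,0]}}

```text
clock: 34.88
position: [0.6241, 0.097, 0.1167]
ee_rot: [0.661, 0.751, 0.004, 0.009]
ft_force: [0.5, -1.2, 0.5]
grip_width: 0.469
```

Emit:
{"fn": "jog_arm", "kwargs": {"translation": [[0,0,0],[0,0,0],[0,0,0],[0,0,0],[0,0,0],[0,0,0],[0,0,15],[0,0,45],[0,0,80],[0,0,105],[0,0,105]], "turn": [0,0,0,0,0,0,0,0,0,0,0], "grip": 0, "grip_force": 70}}

```text
clock: 35.8
position: [0.6264, 0.0965, 0.2275]
ee_rot: [0.661, 0.751, 0.007, 0.011]
ft_force: [1.4, -1.1, -3.4]
grip_width: 0.053
```

Emit:
{"fn": "jog_arm", "kwargs": {"translation": [[-20,25,0],[-42,52,0],[-66,80,0],[-90,108,0],[-114,136,0],[-138,164,0],[-162,192,0],[-186,220,-10],[-208,248,-30],[-220,264,-55],[-224,268,-85],[-224,268,-110]], "turn": [-2,-4,-6,-8,-9,-9,-9,-9,-9,-9,-9,-9]}}

```text
clock: 36.8
position: [0.3996, 0.3665, 0.1152]
ee_rot: [0.716, 0.698, 0.005, 0.011]
ft_force: [-0.6, 0.1, -3.1]
grip_width: 0.058
```

Run:
```python
from h import *
o=manip.get_obs(); R=rot(o);print(o['position'],'yang %.1f'%np.degrees(np.arctan2(R[1,1],R[0,1])),o['grip_width'],o['ft_force'],o['clock'],o['joint_pos'])
p=manip.camera('wrist'); s=manip.camera('scene')
cv2.imwrite('pics/crate1.png',np.vstack([p['frame'][0:300],s['frame'][90:290]])[:,:,::-1])
```

```text
[0.39964242 0.36645087 0.11518767] yang -1.5 0.05752974265433953 [-0.59739503  0.12202008 -3.09319111] 36.8 [-1.68205717  0.3693128   1.00817893  1.87165063 -0.32981868  1.07710593
 -0.57421399]
```

View pics/crate1.png

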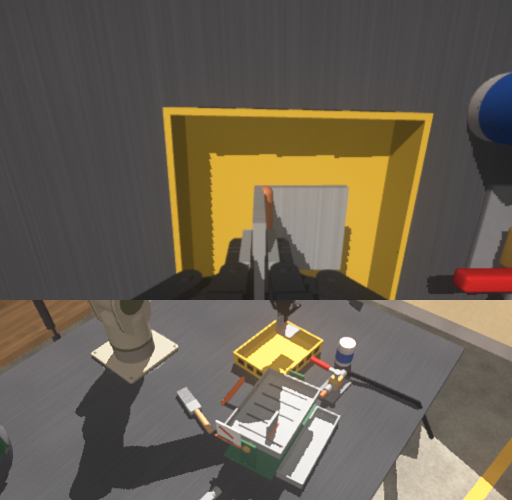

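Piece 1 is centred over the left half of the crate, with the foot at (300,225) inside the walls. Lowering and releasing.

Emit:
{"fn": "jog_arm", "kwargs": {"translation": [[0,-2,-20],[0,-2,-45],[0,-2,-65],[0,-2,-76],[0,-2,-80],[0,-2,-83],[0,-2,-83]], "turn": [0,0,0,0,0,0,0]}}

```text
clock: 37.48
position: [0.4009, 0.3611, 0.033]
ee_rot: [0.718, 0.696, 0.003, 0.012]
ft_force: [-0.6, -1.6, 0.9]
grip_width: 0.058
```

Emit:
{"fn": "jog_arm", "kwargs": {"translation": [[0,0,0],[0,0,0],[0,0,0],[0,0,0],[0,0,20],[0,0,50],[0,0,90],[0,0,130],[0,0,170],[15,-20,200],[40,-50,200]], "turn": [0,0,0,0,0,0,0,0,0,2,6], "grip": 40}}

```text
clock: 38.4
position: [0.4414, 0.3153, 0.2386]
ee_rot: [0.677, 0.736, 0.008, 0.011]
ft_force: [1.4, 0.1, -0.1]
grip_width: 0.467
```

Run:
```python
from h import *
P=look([(.427,.365)],z=.005,cams=('scene','wrist'))
P=look([(.667,-.018)],z=.09,cams=('scene',))
```

```text
scene [0.4308 0.3622] yaw 3.9 leg [0.4038 0.3603] err 0.170 conf 0.71 [276. 118. 295. 146.]
wrist [0.4276 0.3587] yaw 358.1 leg [0.4006 0.3596] err 0.026 conf 0.64 [217.  94. 270. 151.]
tcp [0.4415 0.31   0.2332] yang 4.1 j [-1.68  0.21  1.12  1.74 -0.18  1.3  -0.46] t 38.6 w 0.46884517072446624
scene [ 0.6668 -0.0176] yaw 5.7 leg [ 0.6399 -0.0203] err 0.147 conf 0.69 [263. 201. 293. 234.]
tcp [0.4403 0.3116 0.2325] yang 4.3 j [-1.68  0.21  1.11  1.74 -0.18  1.3  -0.46] t 38.7 w 0.46907045248287826
```

Emit:
{"fn": "jog_arm", "kwargs": {"translation": [[18,-30,0],[36,-60,0],[54,-91,0],[72,-122,0],[90,-153,0],[108,-184,0],[126,-215,0],[144,-246,0],[162,-277,0],[180,-305,0],[199,-332,0],[199,-332,0]], "turn": [3,3,3,3,3,3,3,3,3,3,3,3]}}

```text
clock: 39.7
position: [0.6403, -0.0271, 0.2315]
ee_rot: [0.664, 0.748, 0.002, 0.012]
ft_force: [0.0, 0.2, 0.9]
grip_width: 0.468
```

Run:
```python
from h import *
P=look([(.667,-.018)],z=.09,cams=('scene','wrist'))
```

```text
scene [ 0.6688 -0.0154] yaw 10.9 leg [ 0.6422 -0.0205] err 0.190 conf 0.93 [267. 202. 291. 233.]
wrist [ 0.6676 -0.0188] yaw 8.6 leg [ 0.6409 -0.0229] err 0.032 conf 0.90 [254. 150. 316. 228.]
tcp [ 0.6391 -0.0184  0.2318] yang 7.4 j [-0.78  0.51  1.04  1.48 -0.44  1.38  0.41] t 39.9 w 0.4671880207902398
```

Emit:
{"fn": "jog_arm", "kwargs": {"translation": [[2,-4,-25],[2,-4,-55],[2,-4,-80],[2,-4,-100],[2,-4,-112],[2,-4,-115],[2,-4,-115]], "turn": [0,0,0,0,0,0,0]}}

```text
clock: 40.48
position: [0.6409, -0.021, 0.1166]
ee_rot: [0.659, 0.752, 0.003, 0.01]
ft_force: [-0.2, -0.6, 0.3]
grip_width: 0.471
```

Emit:
{"fn": "jog_arm", "kwargs": {"translation": [[0,0,0],[0,0,0],[0,0,0],[0,0,0],[0,0,0],[0,0,0],[0,0,15],[0,0,45],[0,0,80],[0,0,105],[0,0,105]], "turn": [0,0,0,0,0,0,0,0,0,0,0], "grip": 0, "grip_force": 70}}

```text
clock: 41.4
position: [0.643, -0.0222, 0.2284]
ee_rot: [0.66, 0.752, 0.006, 0.013]
ft_force: [0.5, -0.7, -1.8]
grip_width: 0.058
```

Emit:
{"fn": "jog_arm", "kwargs": {"translation": [[-22,25,0],[-46,52,0],[-72,80,0],[-98,108,0],[-124,136,0],[-150,164,0],[-176,192,0],[-200,220,-5],[-222,248,-20],[-236,264,-45],[-241,270,-75],[-241,270,-105]], "turn": [-2,-4,-6,-8,-9,-9,-9,-9,-9,-9,-9,-9]}}

```text
clock: 42.4
position: [0.3997, 0.2511, 0.1226]
ee_rot: [0.715, 0.699, 0.006, 0.012]
ft_force: [-1.2, 1.2, -2.5]
grip_width: 0.058
```

Run:
```python
from h import *
o=manip.get_obs(); R=rot(o);print(o['position'],'yang %.1f'%np.degrees(np.arctan2(R[1,1],R[0,1])),o['grip_width'],o['ft_force'],o['clock'],o['joint_pos'])
p=manip.camera('wrist'); s=manip.camera('scene')
cv2.imwrite('pics/crate2.png',np.vstack([p['frame'][0:320],s['frame'][90:290]])[:,:,::-1])
```

```text
[0.39966569 0.25109323 0.12261834] yang -1.2 0.05809058694012775 [-1.17698265  1.18564368 -2.52980961] 42.4 [-1.78230118  0.11876478  1.18918107  2.04309801 -0.10370508  1.04016979
 -0.5663852 ]
```

View pics/crate2.png

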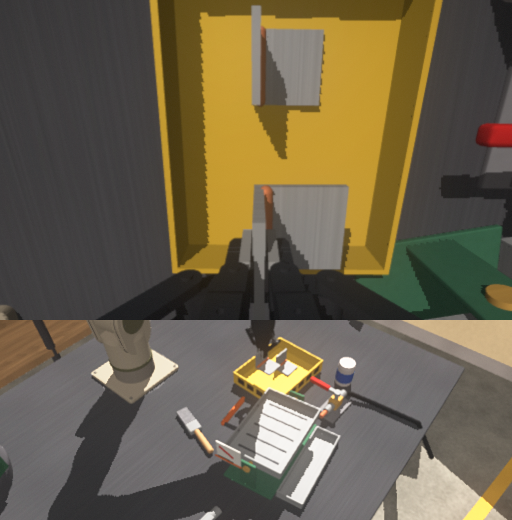

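The tray is empty. Piece 1 stands at (288,70) in the crate and the held piece is clear of the walls. Lowering and releasing.

Emit:
{"fn": "jog_arm", "kwargs": {"translation": [[0,0,-20],[0,0,-45],[0,0,-65],[0,0,-80],[0,0,-86],[0,0,-89],[0,0,-90],[0,0,-90]], "turn": [0,0,0,0,0,0,0,0]}}

```text
clock: 43.17
position: [0.4009, 0.2461, 0.0329]
ee_rot: [0.717, 0.697, 0.002, 0.015]
ft_force: [-5.0, -4.8, 15.1]
grip_width: 0.058
```

Emit:
{"fn": "jog_arm", "kwargs": {"translation": [[0,0,0],[0,0,0],[0,0,0],[0,0,0],[0,0,20],[0,0,50],[0,0,90],[0,0,130],[0,0,170],[0,0,200],[0,-10,210],[0,-10,210]], "turn": [0,0,0,0,0,0,0,0,0,0,0,0], "grip": 40}}

```text
clock: 44.17
position: [0.4024, 0.236, 0.2458]
ee_rot: [0.717, 0.697, 0.004, 0.013]
ft_force: [-0.4, -0.1, 0.9]
grip_width: 0.468
```

Run:
```python
from h import *
P=look([(.427,.359),(.427,.251)],z=.005,cams=('wrist','scene'))
cv2.imwrite('pics/final.png',np.vstack([P[0]['frame'][0:300],P[1]['frame'][90:380]])[:,:,::-1])
p=P[1]
A=manip.pinpoint(p,'valve_axis')[:1];G=manip.pinpoint(p,'valve_grip')[:1]
if A and G:
    d=at_z(p,G[0]['at'],.074)-at_z(p,A[0]['at'],.074); print('valve %.1f'%np.degrees(np.arctan2(d[1],-d[0])))
for l,z in(('tray_handle',.104),('hammer',0),('brush',0),('tin',0)):
    for d in manip.pinpoint(p,l)[:1]: print(l,np.round(d['at'],1),np.round(at_z(p,d['at'],z),3))
```

```text
wrist [0.4277 0.3586] yaw 357.3 leg [0.4007 0.3599] err 0.043 conf 0.91 [250.  29. 298.  92.]
scene [0.4293 0.3646] yaw 4.3 leg [0.4023 0.3626] err 0.172 conf 0.69 [277. 120. 297. 145.]
wrist [0.4279 0.2436] yaw 358.0 leg [0.401  0.2446] err 0.014 conf 0.80 [253. 137. 296. 189.]
scene [0.4251 0.2499] yaw 0.6 leg [0.3981 0.2496] err 0.192 conf 0.84 [255. 137. 281. 157.]
tcp [0.4004 0.2359 0.2419] yang -1.6 j [-1.88 -0.23  1.11  1.9   0.25  1.36 -0.86] t 44.3667 w 0.47064301629694355
valve 12.2
tray_handle [231.5 182.4] [0.471 0.007 0.104]
hammer [234.9 319.9] [ 0.721 -0.277  0.   ]
brush [193.7 202.2] [ 0.37  -0.068  0.   ]
tin [342.5 153.7] [ 0.631  0.424 -0.   ]
```

View pics/final.png

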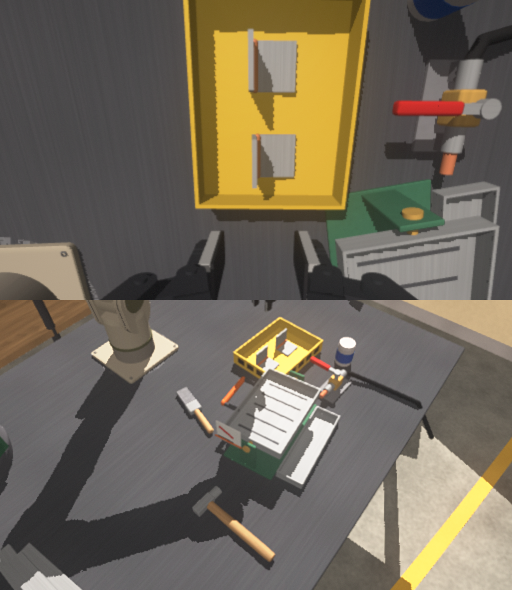

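Run:
```python
from h import *
for n in('wrist','top','scene'):
    p=manip.camera(n); A=manip.pinpoint(p,'valve_axis')[:1];G=manip.pinpoint(p,'valve_grip')[:1]
    if A and G:
        d=at_z(p,G[0]['at'],.074)-at_z(p,A[0]['at'],.074); print(n,'valve %.1f'%np.degrees(np.arctan2(d[1],-d[0])),d)
    if n=='wrist':
        f=p['frame'].astype(int); m=(f[...,0]>110)&(f[...,1]<45)&(f[...,2]<45)
        ys,xs=np.where(m); W=np.array([at_z(p,(x,y),.078)[:2] for x,y in zip(xs,ys)])*1000; print(len(xs),cv2.minAreaRect(W.astype(np.float32)))
```

```text
wrist valve 1.3 [-0.07469593  0.00170743  0.        ]
241 ((595.330810546875, 299.5863342285156), (12.309935569763184, 78.22234344482422), 80.99237823486328)
top valve 87.8 [-0.01048048  0.27658191  0.        ]
scene valve 87.1 [-0.01394448  0.27318042  0.        ]
```

The red grip lies exactly where it did at the start: (595,300) now against (596,300) then. The valve is shut, so I'm handing in.

```bash
python3 -c "
from workcell import manip
print(manip.hand_in())"
```

```text
the job is handed in; nothing more can be done
None
```

I ran the whole sequence with the two angle pieces present and handed it in at about 44.5 s on the robot's clock. No verdict was reported, so the results below are my own checks.

**What I did**
- I put both pieces in the level tray and let go. Both stood upright.
- I turned the valve to about 44–45° and lifted the handle to about 30°, then held it for a little over two seconds. Both pieces stayed in the tray.
- I lowered the tray to its end stop (31 N felt) and turned the valve back to its shut stop.
- I moved both pieces into the yellow crate and backed off.

**Last checks**
- **Pieces:** they stand upright in the crate at about (0.428, 0.359) and (0.428, 0.244), and the tray is empty.
- **Valve:** the red lever lies where it did when shut at the start, with its centre within 1 mm. The last close reading, before the pieces were moved, was 4.5° against 3.9° at the start.
- **Hammer, brush and tin:** their positions agree with the start to about 15 mm, close to the error of the camera estimates. I never moved the arm near them.
- **Gripper:** it is open and raised clear of everything.

**Checks that disagreed**
- **Valve:** the scene camera gave 12° near the end, and the last top and scene readings (about 87°) mistook something else for the lever. I went by the wrist camera and the force felt at the stop.
- **Tilt:** one scene reading said 24°. The wrist view and the handle's travel both said 30°.

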